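# Change over the chill boxes

### The job

The smaller steel chill box by the cutting board is full: first push its open lid over with a fingertip so that it shuts, then reach a fingertip under the front edge of the larger box's lid and push it up and over until it leans back and stays fully open by itself. Only touch and push, gently: pinch nothing, do not fling the lids, do not lift, tip or shove the boxes, and leave the bowl, the jar and the brush alone.

Things in the scene. Friction and masses are not known exactly. Their poses are not given: they have to be found in the camera images.
- large_box: the larger stainless chill box, loose and standing on its flat base, about 1.8 kg with the cold pack in it, open-topped: 130 mm deep (x) by 150 mm wide (y) by 90 mm high without the lid, walls 4 mm; origin: centre of its underside; z up; its x axis points from the front (lid lip, on the robot's right-hand side, -y, within 0.3 rad) to the rear (hinge, on the left)
- large_hinge (a point): point on the larger lid's hinge line, half way along it, at the top of the box's rear wall (90 mm above the table); it turns with the lid
- large_lip (a point): middle of the larger lid's free front edge, at its underside, 154 mm from the hinge line. The lid is a flat steel plate 154 mm long, 154 mm wide and 5 mm thick; shut, its front edge stands 24 mm proud of the box's front wall, at the height of the hinge, so a fingertip fits under it from the front
- large_lid (a joint): lid of the larger box (about 0.15 kg), hinge angle in rad about the rear rim: 0 = shut, lying on the box; 1.57 = upright; 1.9 = fully open, leaning back against its stop. It turns freely with light damping: below 1.57 it falls shut, beyond it falls open to the stop at 1.9, by gravity alone. It starts shut.
- small_box: the smaller stainless chill box, loose and standing on its flat base, about 1.4 kg with the cold pack in it, open-topped: 110 mm deep (x) by 110 mm wide (y) by 80 mm high without the lid, walls 4 mm; origin: centre of its underside; z up; its x axis points from the front (lid lip, on the robot's right-hand side, -y, within 0.3 rad) to the rear (hinge, on the left)
- small_hinge (a point): point on the smaller lid's hinge line, half way along it, at the top of the box's rear wall (80 mm above the table); it turns with the lid
- small_lip (a point): middle of the smaller lid's free front edge, at its underside, 134 mm from the hinge line. The lid is a flat steel plate 134 mm long, 114 mm wide and 5 mm thick; shut, its front edge stands 24 mm proud of the box's front wall, at the height of the hinge, so a fingertip fits under it from the front
- small_lid (a joint): lid of the smaller box (about 0.10 kg), hinge angle in rad about the rear rim: 0 = shut, lying on the box; 1.57 = upright; 1.9 = fully open, leaning back against its stop. It turns freely with light damping: below 1.57 it falls shut, beyond it falls open to the stop at 1.9, by gravity alone. It starts open. Left alone once past upright, it settles shut.
- bowl: bystander: steel mixing bowl, 200 mm across the rim, 85 mm high, loose; origin: centre of its underside
- shaker: bystander: clear jar with a steel cap, 52 mm across, 110 mm high, loose, standing behind the boxes; origin: centre of its underside
- brush: bystander: wooden-handled brush, about 200 mm long, lying loose on the table; origin near its middle, at the table; x axis along it
Not all that is in view belongs to the job. What is shaped like the small_box but red is not meant.

How it is judged:
On the way, in this order (a step that is already met when the one before it is completed fails the run):
1. the smaller lid is shut while the larger is still shut (value of joint small_lid below 0.05 rad and value of joint large_lid below 0.3 rad), for 0.2 s.
2. the larger lid is past upright and fully open (value of joint large_lid above 1.8 rad), for 0.2 s.
At the end, for the whole second after the job is handed in: smaller lid shut (below 0.05 rad), larger lid leaning open at its stop (above 1.8 rad), both at rest (under 0.1 rad/s), both boxes upright (within 0.05 rad) and within 30 mm of where they started (value of joint small_lid below 0.05 rad and value of joint large_lid above 1.8 rad and velocity of joint large_lid between -0.1 and 0.1 rad/s and velocity of joint small_lid between -0.1 and 0.1 rad/s and angle between each of large_box, small_box's own z axis and vertical below 0.05 rad and distance of each of large_box, small_box from where it was at the start of the episode below 0.03 m); the robot touches nothing.
It fails at once if a box is lifted, tipped or shoved (raised 8 mm, tilted 0.12 rad or moved 30 mm) (height (world z) of any of large_box, small_box above 0.008 m or angle between any of large_box, small_box's own z axis and vertical above 0.12 rad or distance of any of large_box, small_box from where it was at the start of the episode above 0.03 m).
It fails at once if a lid is pinched or pushed hard (over 30 N from the fingers) (contact force between the fingers and large_lid above 30 N or contact force between the fingers and small_lid above 30 N).
It fails at once if a lid is flung (faster than 5 rad/s) (velocity of joint any of large_lid, small_lid above 5 rad/s or velocity of joint any of large_lid, small_lid below -5 rad/s).
It fails at once if the bowl, jar or brush is moved more than 20 mm (distance of any of bowl, shaker, brush from where it was at the start of the episode above 0.02 m).
It also fails if it takes over 58 s, if anything falls off the work surface, if the arm or the gripper's body presses on something with over 40 N, if the wrist force passes 120 N, or if a joint passes its speed limit or range.

### The arm

A 7-joint arm with a two-finger parallel gripper is mounted at the origin on the work surface. World frame = base frame: x ahead of the robot, y to its left, z up, the work surface at z = 0. Lengths are in m, angles in rad, forces in N, time in s.
With the tool pointing down it reaches from about 0.4 to 0.85 m from the base axis. Payload 4.5 kg.
Tool frame: the origin (TCP) lies between the finger pads; the fingertips stand 14 mm ahead of it and the grasp point (between the pads) lies 5 mm behind it; z points along the fingers, y is the direction in which the jaws open and shut (so a half turn about z gives the same grasp; the last joint's range is limited). The gripper opens to 85 mm and grips with 20 to 120 N. Pads are 22 mm wide; open, the fingers measure 114 mm over their backs; the gripper's body (76 mm by 85 mm) begins 54 mm behind the grasp point. The pads swing forward as they close: fully open they stand 13 mm farther back than shut.
Start: joints at [0.034, 0.689, -0.195, 1.565, 0.157, 0.902, -0.215], TCP at [0.625, 0, 0.245] pointing down, gripper open.
Joint ranges: [-3.01, 3.01], [-0.46, 2.08], [-1.47, 1.51], [0.13, 2.56], [-1, 4.14], [0.04, 2.09], [-2.66, 2.66]. Speed limits (rad/s): [2.57, 2.57, 3.14, 3.14, 3.14, 3.14, 3.14].

### API

Orientations are given as a rotation vector (axis times angle).
In Python, from bench import status, viewer, sign_off gives the robot as it stands. The module is installed in compiled form; this text tells all that it offers.
- The arm moves only by the tool send_rows, never from a script. Its argument "series" is a list of rows, each a list of 7 numbers: the shift along the tool's x, y, z as a fraction of full scale, then the turn, a rotation vector about the tool's x, y, z as a fraction of full scale, then the closure, from 0 (fully open) to 1 (shut). A call has 1 to 12 rows; each row is the pose to reach, as a shift and turn from the pose commanded when the call began, along the tool's axes at that moment; what a row does not reach only later rows make up. Full scale, the value 1, is 100 mm for a shift and 45 degrees for a turn. A row lasts 1/12 s, in which the tool goes at most 41.7 mm and 7.16 degrees, less where a joint would pass 70% of its speed; a pose out of reach is approached as far as the arm can. A call with a number of a shift or a turn outside -1 to 1 is refused whole. A call with a gripper value outside its range is refused whole. The fingers move at their own pace and stop on an object; "newtons" is the grip in N (left out, the last holds). Time passes only in rows, so rows that repeat a pose let the fingers close. It gives the time, the measured TCP pose, the force and the opening at its end, in the units of the state.
- status.observe(): the state, without advancing time (a new reading comes with each control period).
- viewer.capture(name): name is "scene" or "side" or "wrist"; returns a dict with "img" (420x560x3 uint8, blue, green, red), "fov_y" (degrees; the focal length in pixels is half the picture's height over the tangent of half this angle, whatever the lens; pixels are square), "cx", "cy" (the principal point, pixels), "R" (3x3) and "t" (3): a world point X has camera coordinates R X + t. Camera axes: x right, y down, z forward; pixel columns grow to the right and rows downward; lengths in m; the calibration is good to about 2 mm. A picture is of the moment at which its call begins. There is no depth.
- sign_off(): hands the job in, once; it reports no verdict.
Trained networks look in a picture, given as the dict that the camera call returned (one of the last four; its "shot" number tells which), for a name from the list of things; names that differ only in an ending like _2 or _b are one class to them, and where a whole thing is asked for, a point or a joint stands for the part that bears it (a point fixed in the world has none). Each returns a list of dicts, best first, with "p" (0 to 1); they miss things now and then, are a little off and sometimes report something else, mostly with a low value. They report only what shows in the picture. A call takes as long as a camera call. They do not tell look-alikes from the thing itself.
- viewer.outline_of(query, picture): "pixels" (420x560 bool, what is visible of it).
- viewer.spot_point(query, picture): "xyz" ([x, y, z] in m, in world coordinates, good to about 4 mm: a listed point, or the origin of a listed thing).
The state is a dict: "clock": time; "joint_pos": joint angles; "joint_vel": joint speeds; "tau": joint torques, N m; "eef_pos": TCP position; "orientation": TCP orientation; "contact_force": force on the tool from outside, world axes, zero at the start; "moment": the same for the moment, N m; "width": finger opening in m.
Only numpy, scipy, OpenCV 4.12 (cv2) and the standard library are available. Lean on these libraries where they do the work, as an engineer would, in place of code of your own. Each camera call takes 0.05 s, during which the arm holds its last target.

## Working session

There is one attempt and no reset: what is moved stays moved. The work goes in short steps, Python scripts to look and compute and a tool call to move; the robot and the scene stay as the last step left them, time stands still between calls to the robot, and variables do not carry over. Pictures are saved under pics/ and viewed, and the job is handed in when it is done.

Besides the shell and the picture viewer there is one more tool, called after "Emit:" as name(argument=value, ...), one argument or row to a line, values as JSON. send_rows: Moves the arm, as the interface text tells. Shift numbers are shares of 100 mm and turn numbers shares of 45 degrees, none past 1 either way. Its arguments: {"type":"object","properties":{"series":{"type":"array"},"newtons":{"type":"number"}},"required":["series"]}

```bash
mkdir -p pics
cat > h.py <<'E'
from bench import status, viewer, sign_off
import numpy as np, cv2
from scipy.spatial.transform import Rotation as Ro
def look(cam,tag):
    p=viewer.capture(cam); cv2.imwrite(f'pics/{tag}.png',p['img']); return p
def proj(p,X):
    c=np.array(p['R'])@np.array(X)+np.array(p['t']); f=210/np.tan(np.radians(p['fov_y'])/2)
    return p['cx']+f*c[0]/c[2], p['cy']+f*c[1]/c[2]
E
python3 - <<'E'
from h import *
s=status.observe(); print(s)
for cam in ['scene','side']:
    p=look(cam,cam+'0')
    print(cam,p['fov_y'],np.round(p['R'],3).tolist(),np.round(p['t'],3))
    for q in ['large_box','large_hinge','large_lip','small_box','small_hinge','small_lip','bowl','shaker','brush']:
        print(q,[(np.round(d['xyz'],3).tolist(),round(d['p'],2)) for d in viewer.spot_point(q,p)[:3]])
look('wrist','wrist0')
E
```

```text
{'clock': 0.0, 'joint_pos': array([ 0.033766  ,  0.69002115, -0.19447647,  1.56635966,  0.15732617,
        0.90249046, -0.21509575]), 'joint_vel': array([-5.23586340e-04, -1.72525927e-03,  1.09573622e-03,  1.84242531e-03,
        1.74834836e-03, -1.41287319e-04, -4.56873898e-05]), 'tau': array([ 1.13546095e-03, -5.39627159e+01, -1.26661520e+00, -1.58547074e+01,
        9.07521317e-03,  9.41080711e-03,  5.53111545e-05]), 'eef_pos': array([ 6.24369722e-01, -5.46095548e-05,  2.44455721e-01]), 'orientation': array([-2.22046584, -2.22071423,  0.00228167]), 'contact_force': array([0.18875686, 0.97410195, 0.10959879]), 'moment': array([ 0.04914989, -0.0285373 ,  0.0053229 ]), 'width': 0.0851239916073417}
scene 50.811367578863845 [[-0.423, 0.906, 0.006], [0.733, 0.346, -0.585], [-0.532, -0.243, -0.811]] [ 0.229 -0.389  1.575]
large_box [([0.531, -0.152, -0.004], 0.73)]
large_hinge [([0.515, -0.086, 0.092], 0.92)]
large_lip [([0.556, -0.242, 0.087], 0.91)]
small_box [([0.565, 0.159, -0.0], 0.93), ([0.737, 0.233, -0.003], 0.93)]
small_hinge [([0.702, 0.192, 0.084], 0.59), ([0.564, 0.214, 0.081], 0.57), ([0.572, 0.257, 0.208], 0.37)]
small_lip [([0.574, 0.257, 0.206], 0.86), ([0.789, 0.285, 0.081], 0.8)]
bowl [([0.538, 0.463, 0.001], 0.62)]
shaker [([0.731, -0.026, 0.001], 0.8), ([0.527, -0.148, -0.003], 0.49)]
brush [([0.523, -0.445, 0.002], 0.7)]
side 50.949847901350815 [[-0.931, -0.366, 0.001], [-0.251, 0.637, -0.729], [0.266, -0.679, -0.685]] [0.6   0.193 1.236]
large_box [([0.53, -0.152, 0.002], 0.76)]
large_hinge [([0.515, -0.085, 0.087], 0.75)]
large_lip [([0.55, -0.238, 0.09], 0.61)]
small_box [([0.561, 0.162, 0.003], 0.92), ([0.738, 0.227, 0.002], 0.88)]
small_hinge [([0.568, 0.214, 0.081], 0.94), ([0.7, 0.185, 0.081], 0.64)]
small_lip [([0.79, 0.29, 0.084], 0.66), ([0.574, 0.257, 0.203], 0.64)]
bowl [([0.547, 0.456, 0.002], 0.63)]
shaker [([0.734, -0.031, 0.002], 0.6)]
brush [([0.523, -0.444, -0.001], 0.75)]
```

View pics/scene0.png

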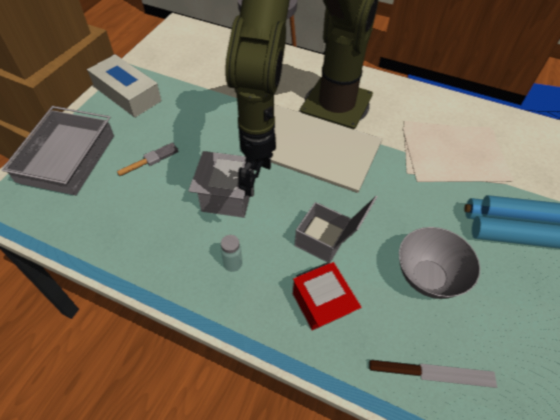

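View pics/side0.png

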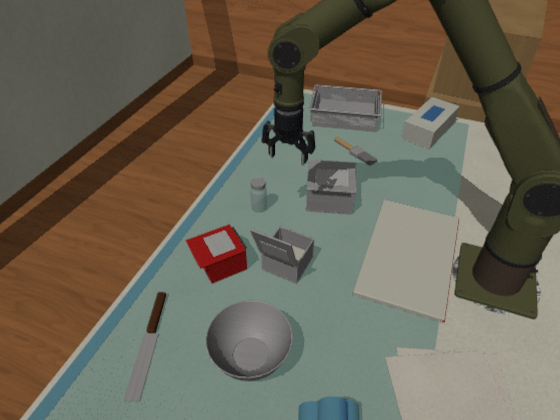

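View pics/wrist0.png

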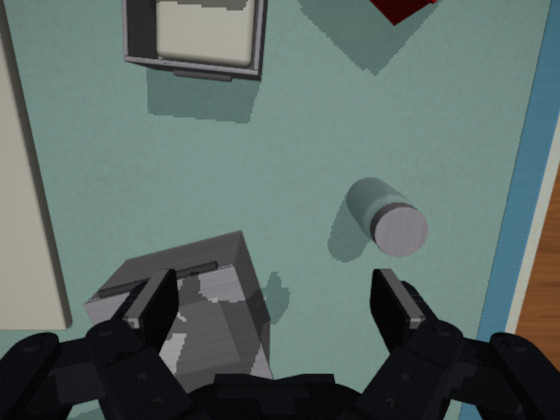

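The scene picture shows the small grey box at about (320,232), with its lid standing open toward the right (edge near 370,200). The large box is shut under the gripper at about (225,180), the red look-alike is at (327,295), the jar at (231,252) and the bowl at (438,262). The network positions agree with this. I'll close the gripper, rise, and go behind the small lid.

Emit:
send_rows(
  series=[
    [0,0,-0.2,0,0,0,1],
    [0.1,-0.05,-0.4,0,0,0,1],
    [0.3,-0.15,-0.6,0,0,0,1],
    [0.5,-0.25,-0.6,0,0,0,1],
    [0.7,-0.35,-0.6,0,0,0,1],
    [0.9,-0.45,-0.6,0,0,0,1],
    [1,-0.52,-0.6,0,0,0,1],
    [1,-0.52,-0.6,0,0,0,1],
  ],
  newtons=20,
)

```text
clock: 1.72
eef_pos: [0.5714, 0.1034, 0.3055]
orientation: [-2.214, -2.226, -0.001]
contact_force: [-0.2, -0.5, -0.2]
width: 0.0001
```

Emit:
send_rows(
  series=[
    [0.2,0,0,0,0,0,1],
    [0.4,0,0,0,0,0,1],
    [0.6,0,0,0,0,0,1],
    [0.8,0,0,0,0,0,1],
    [1,0,0,0,0,0,1],
    [1,0,0,0,0,0,1],
  ],
)

```text
clock: 2.22
eef_pos: [0.5731, 0.2041, 0.3051]
orientation: [-2.215, -2.225, -0.004]
contact_force: [0.3, 0.3, -0.1]
width: 0.0002
```

Emit:
send_rows(
  series=[
    [0.2,0,0,0,0,0,1],
    [0.4,0,0,0,0,0,1],
    [0.6,0,0,0,0,0,1],
    [0.8,0,0,0,0,0,1],
    [1,0,0,0,0,0,1],
    [1.0,0,0,0,0,0,1],
  ],
)

```text
clock: 2.72
eef_pos: [0.5728, 0.3037, 0.3049]
orientation: [-2.215, -2.224, -0.003]
contact_force: [-0.9, 1.9, -0.1]
width: -0.0002
```

Run:
```python
from h import *
for cam in ['scene','side','wrist']:
    p=look(cam,cam+'1')
    for q in ['small_box','small_hinge','small_lip','large_hinge','large_lip','large_box']:
        print(cam,q,[(np.round(d['xyz'],3).tolist(),round(d['p'],2)) for d in viewer.spot_point(q,p)[:3]])
s=status.observe(); print(s['eef_pos'],s['contact_force'],s['width'])
```

```text
scene small_box [([0.738, 0.23, -0.002], 0.98), ([0.564, 0.156, 0.004], 0.88)]
scene small_hinge [([0.705, 0.188, 0.079], 0.93), ([0.568, 0.212, 0.082], 0.85)]
scene small_lip [([0.788, 0.289, 0.081], 0.79), ([0.572, 0.258, 0.209], 0.61)]
scene large_hinge [([0.513, -0.089, 0.093], 0.83)]
scene large_lip [([0.551, -0.241, 0.088], 0.89), ([0.734, -0.028, -0.001], 0.41)]
scene large_box [([0.53, -0.151, -0.002], 0.58)]
side small_box [([0.735, 0.228, -0.001], 0.96), ([0.564, 0.156, 0.001], 0.59)]
side small_hinge [([0.7, 0.182, 0.078], 0.93), ([0.568, 0.212, 0.084], 0.7)]
side small_lip [([0.788, 0.289, 0.081], 0.81), ([0.573, 0.257, 0.203], 0.56)]
side large_hinge [([0.513, -0.087, 0.086], 0.92)]
side large_lip [([0.558, -0.238, 0.095], 0.84), ([0.523, -0.445, -0.0], 0.5)]
side large_box [([0.531, -0.154, 0.001], 0.77)]
wrist small_box [([0.738, 0.228, 0.002], 0.98), ([0.562, 0.157, -0.002], 0.9)]
wrist small_hinge [([0.701, 0.187, 0.083], 0.9), ([0.566, 0.216, 0.078], 0.78)]
wrist small_lip [([0.789, 0.288, 0.081], 0.64), ([0.572, 0.262, 0.21], 0.62)]
wrist large_hinge []
wrist large_lip []
wrist large_box []
[0.57299733 0.3000752  0.30528862] [-0.45071086 -0.00722834 -0.84961722] 0.0001396867159393374
```

Emit:
send_rows(
  series=[
    [0.2,0,0.1,0,0,0,1],
    [0.2,0,0.3,0,0,0,1],
    [0.2,0,0.5,0,0,0,1],
    [0.2,0,0.7,0,0,0,1],
    [0.2,0,0.9,0,0,0,1],
    [0.2,0,1,0,0,0,1],
    [0.2,0,1,0,0,0,1],
  ],
)

```text
clock: 4.35
eef_pos: [0.5716, 0.3191, 0.2028]
orientation: [-2.22, -2.221, 0.008]
contact_force: [0.4, -1.0, 0.1]
width: 0.0002
```

Emit:
send_rows(
  series=[
    [-0.05,0,0.1,0,0,0,1],
    [-0.1,0,0.1,0,0,0,1],
    [-0.15,0,0.1,0,0,0,1],
    [-0.2,0,0.1,0,0,0,1],
    [-0.25,0,0.1,0,0,0,1],
    [-0.3,0,0.1,0,0,0,1],
    [-0.35,0,0.1,0,0,0,1],
    [-0.4,0,0.1,0,0,0,1],
    [-0.45,0,0.1,0,0,0,1],
    [-0.5,0,0.1,0,0,0,1],
    [-0.55,0,0.1,0,0,0,1],
  ],
)

```text
clock: 5.27
eef_pos: [0.573, 0.2648, 0.1954]
orientation: [-2.221, -2.221, -0.001]
contact_force: [-0.1, 0.0, 0.7]
width: 0.0002
```

Run:
```python
from h import *
for cam in ['scene','side']:
    p=look(cam,cam+'2')
    for q in ['small_hinge','small_lip']:
        print(cam,q,[(np.round(d['xyz'],3).tolist(),round(d['p'],2)) for d in viewer.spot_point(q,p)[:3]])
s=status.observe(); print(s['eef_pos'],s['contact_force'],s['width'])
```

```text
scene small_hinge [([0.701, 0.19, 0.08], 0.86), ([0.568, 0.211, 0.082], 0.59)]
scene small_lip [([0.788, 0.287, 0.081], 0.77), ([0.524, -0.442, -0.003], 0.72), ([0.57, 0.248, 0.207], 0.55)]
side small_hinge [([0.568, 0.211, 0.08], 0.61), ([0.7, 0.183, 0.079], 0.6)]
side small_lip [([0.572, 0.245, 0.207], 0.87), ([0.788, 0.288, 0.082], 0.72), ([0.566, 0.212, 0.081], 0.39)]
[0.57296115 0.26543243 0.19527807] [0.13579333 0.16009684 0.55753343] 5.72137139174223e-05
```

The lid has begun to move and the lip is now at y≈0.246. I'll push it close to upright without going past, then back off and watch how fast it falls back. That tells me the damping before I let it drop.

Emit:
send_rows(
  series=[
    [-0.04,0,0,0,0,0,1],
    [-0.08,0,0,0,0,0,1],
    [-0.12,0,0,0,0,0,1],
    [-0.16,0,0,0,0,0,1],
    [-0.2,0,0,0,0,0,1],
    [-0.22,0,0,0,0,0,1],
  ],
)

```text
clock: 6.07
eef_pos: [0.5731, 0.2418, 0.1953]
orientation: [2.222, 2.22, -0.001]
contact_force: [-0.4, -1.0, -1.1]
width: 0.0001
```

Emit:
send_rows(
  series=[
    [0.3,0,0,0,0,0,1],
    [0.5,0,0,0,0,0,1],
  ],
)

```text
clock: 6.23
eef_pos: [0.5735, 0.2929, 0.1954]
orientation: [2.224, 2.219, 0.001]
contact_force: [-0.1, 1.8, -0.6]
width: 0.0
```

Run:
```python
from h import *
ps=[]
ims=[]
for i in range(4):
    p=viewer.capture('side'); ps.append((status.observe()['clock'],p))
for t,p in ps:
    print(round(t,3),[np.round(d['xyz'],3).tolist() for d in viewer.spot_point('small_lip',p)[:3]])
    ims.append(cv2.resize(p['img'][200:300,220:340],None,fx=3,fy=3))
cv2.imwrite('pics/fall.png',np.vstack([np.hstack(ims[:2]),np.hstack(ims[2:])]))
```

```text
6.283 [[0.572, 0.226, 0.211], [0.788, 0.29, 0.08], [0.56, 0.161, 0.004]]
6.333 [[0.785, 0.287, 0.08], [0.57, 0.226, 0.212]]
6.383 [[0.57, 0.224, 0.209], [0.787, 0.293, 0.083]]
6.433 [[0.789, 0.29, 0.08], [0.571, 0.225, 0.209]]
```

At roughly 0.1 rad past upright the lid barely creeps, so it is well damped and won't reach 5 rad/s when dropped. Now I'll push it through upright.

Emit:
send_rows(
  series=[
    [-0.15,0,0,0,0,0,1],
    [-0.3,0,0,0,0,0,1],
    [-0.38,0,0,0,0,0,1],
    [-0.44,0,0,0,0,0,1],
    [-0.5,0,0,0,0,0,1],
    [-0.56,0,0,0,0,0,1],
    [-0.62,0,0,0,0,0,1],
    [-0.68,0,0,0,0,0,1],
    [-0.74,0,0,0,0,0,1],
    [-0.8,0,0,0,0,0,1],
    [-0.86,0,0,0,0,0,1],
    [-0.92,0,0,0,0,0,1],
  ],
)

```text
clock: 7.63
eef_pos: [0.573, 0.2005, 0.1953]
orientation: [2.221, 2.222, 0.0]
contact_force: [-0.3, -0.4, -0.2]
width: -0.0004
```

Run:
```python
from h import *
p=look('side','side3')
s=status.observe(); print(s['clock'],s['eef_pos'],s['contact_force'])
for q in ['small_hinge','small_lip']:
    print(q,[(np.round(d['xyz'],3).tolist(),round(d['p'],2)) for d in viewer.spot_point(q,p)[:3]])
```

```text
7.6833 [0.57321111 0.19842352 0.19523711] [-0.32436654 -1.8339775   0.08243493]
small_hinge [([0.698, 0.185, 0.08], 0.57), ([0.569, 0.212, 0.078], 0.56)]
small_lip [([0.785, 0.291, 0.083], 0.97), ([0.564, 0.179, 0.207], 0.56)]
```

View pics/side3.png

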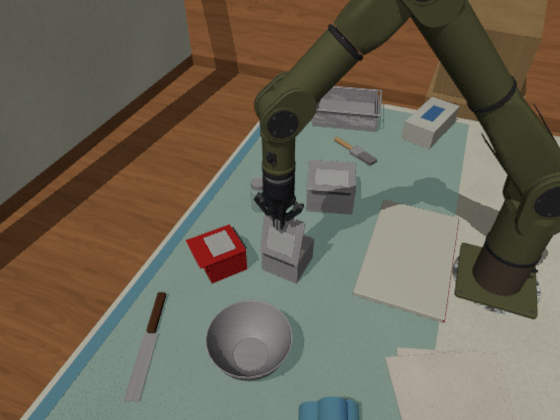

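The small lid is about 0.25 rad past upright and falling slowly by itself. I'll raise the hand clear and start toward the larger box.

Emit:
send_rows(
  series=[
    [0,0,-0.2,0,0,0,1],
    [0,0,-0.4,0,0,0,1],
    [0,0,-0.6,0,0,0,1],
    [0,0,-0.8,0,0,0,1],
    [-0.1,0,-1,0,0,0,1],
    [-0.4,0,-1,0,0,0,1],
    [-0.7,0,-1,0,0,0,1],
    [-1,0,-1,0,0,0,1],
  ],
)

```text
clock: 8.45
eef_pos: [0.5731, 0.1008, 0.2959]
orientation: [2.219, 2.223, 0.002]
contact_force: [0.6, -0.4, 0.7]
width: 0.0002
```

Emit:
send_rows(
  series=[
    [-0.3,0,0,0,0,0,1],
    [-0.6,0,0,0,0,0,1],
    [-0.9,0,0,0,0,0,1],
    [-1,0,0,0,0,0,1],
  ],
)

```text
clock: 8.78
eef_pos: [0.5729, -0.005, 0.2953]
orientation: [2.227, 2.212, -0.005]
contact_force: [-0.7, -0.9, 0.5]
width: 0.0001
```

Emit:
send_rows(
  series=[
    [-0.3,0,0,0,0,0,1],
    [-0.6,0,0,0,0,0,1],
    [-0.9,0,0,0,0,0,1],
    [-1,0,0,0,0,0,1],
  ],
)

```text
clock: 9.12
eef_pos: [0.5727, -0.1044, 0.2952]
orientation: [2.226, 2.213, -0.004]
contact_force: [-0.5, -1.4, 0.4]
width: 0.0002
```

Run:
```python
from h import *
s=status.observe(); print(s['clock'],s['eef_pos'],s['orientation'])
for cam in ['side','scene']:
    p=look(cam,cam+'4')
    for q in ['small_box','small_hinge','small_lip','large_hinge','large_lip']:
        print(q,[(np.round(d['xyz'],3).tolist(),round(d['p'],2)) for d in viewer.spot_point(q,p)[:3]])
o=viewer.outline_of('brush',p)[0]; m=o['pixels']; v,u=np.nonzero(m)
f=210/np.tan(np.radians(p['fov_y'])/2)
R=np.array(p['R']);t=np.array(p['t']);C=-R.T@t
for i in [u.argmin(),u.argmax(),v.argmin(),v.argmax()]:
    d=R.T@np.array([(u[i]-p['cx'])/f,(v[i]-p['cy'])/f,1]); print('brush',C+d*(0.01-C[2])/d[2])
```

```text
9.1167 [ 0.57269216 -0.1044302   0.29520924] [ 2.22619901  2.21322252 -0.00416525]
small_box [([0.56, 0.158, 0.001], 0.86), ([0.739, 0.228, 0.001], 0.81), ([0.515, -0.088, 0.087], 0.49)]
small_hinge [([0.567, 0.215, 0.081], 0.91), ([0.701, 0.182, 0.078], 0.76)]
small_lip [([0.556, 0.089, 0.129], 0.65), ([0.788, 0.287, 0.082], 0.62), ([0.733, -0.028, -0.0], 0.55)]
large_hinge [([0.514, -0.09, 0.089], 0.81)]
large_lip [([0.558, -0.235, 0.094], 0.73)]
small_box [([0.737, 0.229, -0.002], 0.67), ([0.564, 0.16, 0.001], 0.56)]
small_hinge [([0.702, 0.192, 0.082], 0.85), ([0.566, 0.211, 0.084], 0.68)]
small_lip [([0.786, 0.284, 0.079], 0.89), ([0.556, 0.081, 0.087], 0.83)]
large_hinge [([0.512, -0.087, 0.089], 0.78)]
large_lip [([0.556, -0.241, 0.088], 0.91), ([0.542, 0.464, -0.002], 0.61)]
brush [ 0.60342478 -0.49966426  0.01      ]
brush [ 0.44445503 -0.38234503  0.01      ]
brush [ 0.43410334 -0.4231658   0.01      ]
brush [ 0.6154007  -0.48702918  0.01      ]
```

View pics/side4.png

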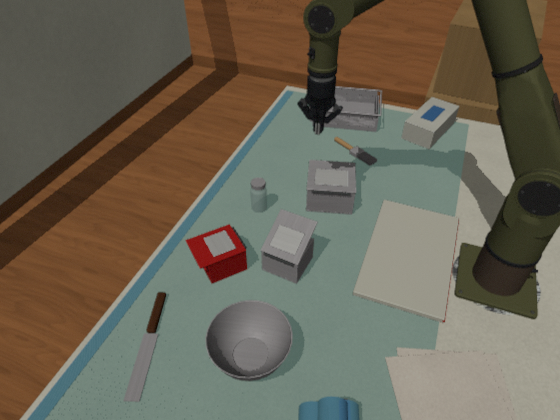

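The side view shows the small lid lying down over its box at about (290,240), and in the scene view its lip is at z 0.087 and still settling. The large box is still shut at (332,185). Next I'll swing the tool toward horizontal, with the fingers pointing to the large box's rear.

Emit:
send_rows(
  series=[
    [-0.2,0,0,0,0.1,0,1],
    [-0.4,0,0,0,0.2,0,1],
    [-0.6,0,0,0,0.35,0,1],
    [-0.8,0,0,0,0.5,0,1],
    [-1,0,0,0,0.65,0,1],
    [-1,0,0,0,0.8,0,1],
    [-1,0,0,0,0.9,0,1],
    [-1,0,0,0,1,0,1],
    [-1,0,0,0,1,0,1],
  ],
)

```text
clock: 10.52
eef_pos: [0.5715, -0.2031, 0.2913]
orientation: [-1.765, -1.75, -0.728]
contact_force: [0.1, -0.4, -1.5]
width: 0.0002
```

```bash
cat >> h.py <<'E'
L=np.array([.555,-.240,.09]); u=np.array([-.248,.969,0]); u/=np.linalg.norm(u)
H=L+.154*u
def Rgoal(pitch):  # pitch deg below horizontal
    c,s=np.cos(np.radians(pitch)),np.sin(np.radians(pitch))
    a=c*u-s*np.array([0,0,1]); n=s*u+c*np.array([0,0,1])  # tool z=a, tool x=n
    return np.column_stack([n,np.cross(a,n),a])
def cmd(pos,Rg):
    s=status.observe(); R=Ro.from_rotvec(s['orientation']).as_matrix()
    return np.round(R.T@(np.array(pos)-s['eef_pos'])/.1,3), np.round(Ro.from_matrix(R.T@Rg).as_rotvec()/np.radians(45),3)
E
python3 - <<'E'
from h import *
s=status.observe();print(s['eef_pos'],Ro.from_rotvec(s['orientation']).as_matrix().round(2), s['joint_pos'].round(2))
print(np.linalg.det(Rgoal(30)))
pos=L-.1*u; pos[2]=.2
print(pos,cmd(pos,Rgoal(30)))
E
```

```text
[ 0.57152572 -0.20309167  0.29130636] [[ 0.01  1.    0.  ]
 [ 0.71 -0.01  0.71]
 [ 0.71 -0.01 -0.71]] [ 0.82  0.91 -0.53  1.29 -0.31  1.37  0.51]
1.0000000000000004
[ 0.57979424 -0.33687748  0.2       ] (array([-1.59 ,  0.096, -0.304]), array([ 0.256,  0.328, -0.205]))
```

Emit:
send_rows(
  series=[
    [-0.15,0,0,0.05,0.06,-0.04,1],
    [-0.3,0,-0.05,0.1,0.12,-0.08,1],
    [-0.5,0,-0.1,0.15,0.2,-0.12,1],
    [-0.7,0.05,-0.15,0.2,0.26,-0.16,1],
    [-0.9,0.05,-0.2,0.25,0.33,-0.2,1],
    [-1,0.05,-0.2,0.255,0.33,-0.205,1],
    [-1,0.05,-0.2,0.255,0.33,-0.205,1],
    [-1,0.05,-0.2,0.255,0.33,-0.205,1],
  ],
)

```text
clock: 11.18
eef_pos: [0.5787, -0.2827, 0.2389]
orientation: [-1.34, -1.744, -0.778]
contact_force: [0.3, 1.0, -0.4]
width: -0.0001
```

Run:
```python
from h import *
s=status.observe();print(s['eef_pos'],s['joint_pos'].round(2))
p=look('scene','scene5')
print([np.round(d['xyz'],3).tolist() for d in viewer.spot_point('small_lip',p)])
pos=L-.08*u; pos[2]=.14
print(pos,cmd(pos,Rgoal(30)))
pos=L-.072*u; pos[2]=.067
print(pos,cmd(pos,Rgoal(30)))
```

```text
[ 0.57870217 -0.28272512  0.2388838 ] [ 0.8   1.26 -0.56  0.72 -0.25  1.94  0.65]
[[0.513, -0.09, 0.092], [0.788, 0.288, 0.08], [0.555, 0.081, 0.081], [0.545, 0.462, -0.0]]
[ 0.57483539 -0.31750198  0.14      ] (array([-1.037, -0.134,  0.225]), array([-0.003,  0.005,  0.013]))
[ 0.57285185 -0.30975178  0.067     ] (array([-1.627, -0.139,  0.662]), array([-0.003,  0.005,  0.013]))
```

View pics/scene5.png

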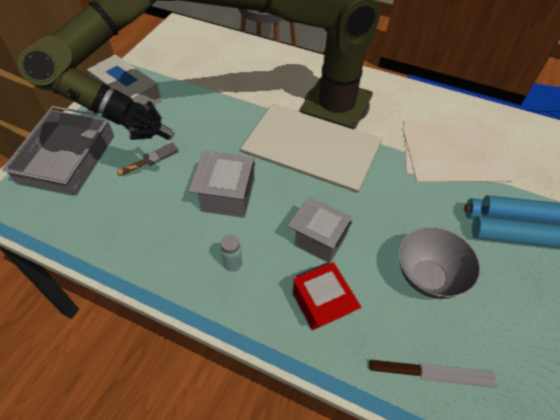

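The small lid is shut (lip z 0.081). In the picture the gripper is at about (150,120), in front of the large box at (225,180) and clear of the brush. I'll descend in front of the lip.

Emit:
send_rows(
  series=[
    [-0.2,-0.03,0.04,0,0,0,1],
    [-0.4,-0.06,0.08,0,0,0,1],
    [-0.6,-0.08,0.12,0,0,0,1],
    [-0.8,-0.1,0.16,0,0,0,1],
    [-1,-0.13,0.2,0,0,0,1],
    [-1,-0.13,0.2,0,0,0,1],
  ],
)

```text
clock: 11.78
eef_pos: [0.5731, -0.3188, 0.1398]
orientation: [-1.341, -1.74, -0.775]
contact_force: [0.1, -1.0, -1.2]
width: -0.0002
```

Run:
```python
from h import *
s=status.observe();print(s['eef_pos'],s['joint_pos'].round(2))
p=look('side','side6')
p=look('scene','scene6')
for q in ['large_hinge','large_lip','large_box']: print(q,[np.round(d['xyz'],3).tolist() for d in viewer.spot_point(q,p)])
pos=L-.072*u; pos[2]=.067
print(pos,cmd(pos,Rgoal(30)))
```

```text
[ 0.57309278 -0.31875863  0.13983841] [ 0.8   1.42 -0.53  0.58 -0.19  1.97  0.74]
large_hinge [[0.515, -0.089, 0.091], [0.528, -0.151, -0.001], [0.734, -0.028, -0.001]]
large_lip [[0.553, -0.239, 0.091]]
large_box [[0.531, -0.154, -0.004]]
[ 0.57285185 -0.30975178  0.067     ] (array([-0.627, -0.008,  0.471]), array([-0.001,  0.005,  0.013]))
```

View pics/side6.png

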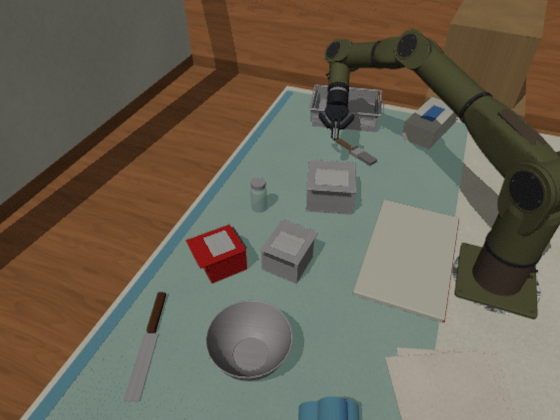

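View pics/scene6.png

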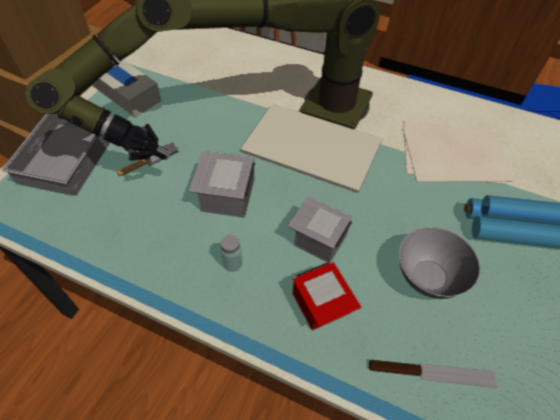

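Emit:
send_rows(
  series=[
    [-0.12,0,0.07,0,0,0,1],
    [-0.24,0,0.14,0,0,0,1],
    [-0.36,0,0.21,0,0,0,1],
    [-0.48,0,0.28,0,0,0,1],
    [-0.58,0,0.34,0,0,0,1],
    [-0.63,0,0.4,0,0,0,1],
    [-0.63,0,0.47,0,0,0,1],
    [-0.63,0,0.47,0,0,0,1],
  ],
)

```text
clock: 12.7
eef_pos: [0.5717, -0.3084, 0.0624]
orientation: [-1.338, -1.74, -0.778]
contact_force: [-0.1, 0.6, -0.0]
width: -0.0001
```

Run:
```python
from h import *
s=status.observe();print(s['eef_pos'],s['joint_pos'].round(2),s['contact_force'])
p=look('wrist','wrist7')
p=look('scene','scene7')
pos=L-.002*u; pos[2]=.067
print(pos,cmd(pos,Rgoal(30)))
a=Rgoal(30)[:,2]
print('tip px',proj(p,s['eef_pos']+.014*a),'lip px',proj(p,L))
im=cv2.resize(p['img'][80:230,60:270],None,fx=3.5,fy=3.5,interpolation=cv2.INTER_CUBIC); cv2.imwrite('pics/s7z.png',im)
```

```text
[ 0.57174854 -0.30843375  0.06242502] [ 0.79  1.51 -0.52  0.58 -0.16  1.89  0.79] [-0.10131243  0.640132   -0.03288844]
[ 0.55549588 -0.24193755  0.067     ] (array([0.376, 0.008, 0.59 ]), array([-0.003,  0.002,  0.01 ]))
tip px (np.float64(176.563844642025), np.float64(175.0800635904462)) lip px (np.float64(194.01240382476544), np.float64(170.34662069031373))
```

View pics/s7z.png

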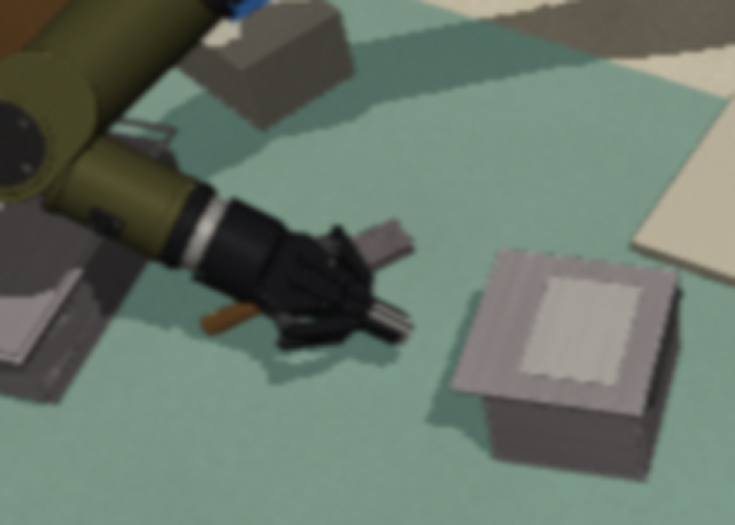

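View pics/wrist7.png

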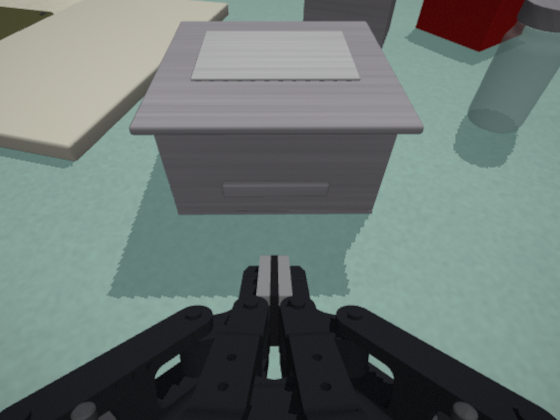

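The wrist view shows the closed fingertips at (275,275), centred below the large lid's lip, which runs from (140,128) to (415,128). Yaw is aligned. I'll slide forward under the lip.

Emit:
send_rows(
  series=[
    [0.05,0,0.087,0,0,0,1],
    [0.1,0,0.173,0,0,0,1],
    [0.15,0,0.26,0,0,0,1],
    [0.2,0,0.346,0,0,0,1],
    [0.24,0,0.415,0,0,0,1],
    [0.27,0,0.467,0,0,0,1],
    [0.3,0,0.52,0,0,0,1],
    [0.32,0,0.554,0,0,0,1],
    [0.335,0,0.58,0,0,0,1],
    [0.335,0,0.58,0,0,0,1],
  ],
)

```text
clock: 13.63
eef_pos: [0.5556, -0.245, 0.0643]
orientation: [-1.34, -1.743, -0.779]
contact_force: [-0.5, 0.6, 0.1]
width: -0.0
```

Run:
```python
from h import *
s=status.observe();print(s['eef_pos'],s['contact_force'])
a=Rgoal(30)[:,2]; tip=s['eef_pos']+.014*a; print('tip rel lip fwd',(tip-L)@u,'z',tip[2])
p=look('scene','scene8')
im=cv2.resize(p['img'][80:230,60:270],None,fx=3.5,fy=3.5,interpolation=cv2.INTER_CUBIC); cv2.imwrite('pics/s8z.png',im)
p=look('wrist','wrist8')
for q in ['large_box','large_lip','large_hinge']: print(q,[np.round(d['xyz'],3).tolist() for d in viewer.spot_point(q,p)])
```

```text
[ 0.55562272 -0.24496117  0.06433747] [-0.45646883  0.62704233  0.12354795]
tip rel lip fwd 0.007163703113757774 z 0.05733747256192804
large_box [[0.526, -0.152, -0.003]]
large_lip [[0.553, -0.235, 0.091]]
large_hinge [[0.511, -0.089, 0.094]]
```

View pics/s8z.png

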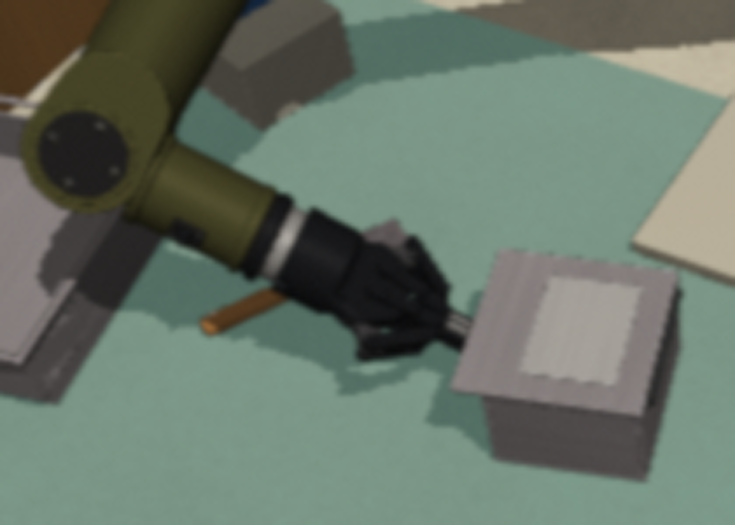

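View pics/wrist8.png

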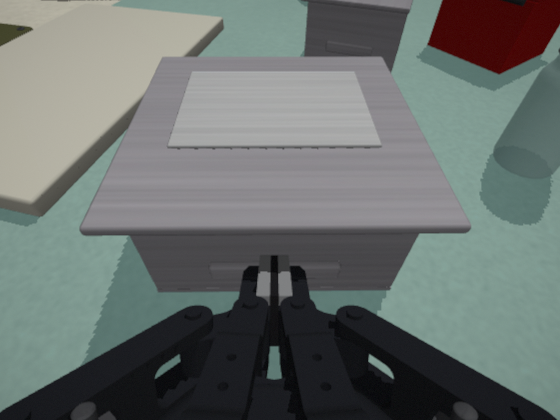

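The fingertip is about 7 mm under the lip with no contact force. Next I'll work out the lifting arc about the hinge.

```bash
cat > arc.py <<'E'
from h import *
import sys
def arc(ths,r=.138):
    s=status.observe(); Rm=Ro.from_rotvec(s['orientation']).as_matrix(); n,a=Rm[:,0],Rm[:,2]
    c=s['eef_pos']+.014*a+.011*n
    d=c-H; print('corner f,z',(d@u).round(4),d[2].round(4),'force',s['contact_force'].round(1), 'q',s['joint_pos'].round(2),'lat',(d@np.cross(u,[0,0,1])).round(4))
    for th in ths:
        f=np.array([0,0,1.])
        tgt=H+r*(-np.cos(th)*u+np.sin(th)*np.array([0,0,1]))
        print(round(th,2),(Rm.T@((tgt-c))/.1).round(2).tolist())
E
python3 -c "
from arc import *
arc([0,.1,.2,.3,.4,.5,.6,.7])"
```

```text
corner f,z -0.1418 -0.0237 force [ 0.8 -0.2  0.3] q [ 0.81  1.41 -0.54  0.92 -0.17  1.64  0.8 ] lat -0.0009
0 [0.22, 0.01, -0.09]
0.1 [0.35, 0.01, -0.15]
0.2 [0.48, 0.01, -0.2]
0.3 [0.61, 0.01, -0.24]
0.4 [0.74, 0.01, -0.26]
0.5 [0.88, 0.02, -0.27]
0.6 [1.02, 0.02, -0.27]
0.7 [1.16, 0.02, -0.25]
```

Emit:
send_rows(
  series=[
    [0.07,0,-0.02,0,0,0,1],
    [0.15,0,-0.05,0,0,0,1],
    [0.22,0,-0.09,0,0,0,1],
    [0.29,0,-0.12,0,0,0,1],
    [0.35,0,-0.15,0,0,0,1],
    [0.42,0,-0.18,0,0,0,1],
    [0.48,0,-0.2,0,0,0,1],
    [0.55,0,-0.22,0,0,0,1],
    [0.61,0,-0.24,0,0,0,1],
    [0.68,0,-0.25,0,0,0,1],
    [0.74,0,-0.26,0,0,0,1],
  ],
)

```text
clock: 14.8
eef_pos: [0.5513, -0.231, 0.1418]
orientation: [-1.341, -1.743, -0.779]
contact_force: [0.6, -0.8, -0.6]
width: 0.0
```

Run:
```python
from arc import *
p=look('scene','scene9')
for q in ['large_box','large_lip','large_hinge']: print(q,[np.round(d['xyz'],3).tolist() for d in viewer.spot_point(q,p)])
im=cv2.resize(p['img'][80:230,60:270],None,fx=3.5,fy=3.5,interpolation=cv2.INTER_CUBIC); cv2.imwrite('pics/s9z.png',im)
arc([.5,.6,.7,.8,.9,1.0,1.1])
```

```text
large_box [[0.53, -0.151, -0.004]]
large_lip [[0.553, -0.228, 0.15]]
large_hinge [[0.512, -0.086, 0.088], [0.552, -0.223, 0.149]]
corner f,z -0.1269 0.0536 force [ 1.2 -1.3 -1.4] q [ 0.82  1.29 -0.57  1.02 -0.2   1.64  0.75] lat -0.0014
0.5 [0.14, 0.01, -0.01]
0.6 [0.28, 0.02, -0.01]
0.7 [0.41, 0.02, 0.01]
0.8 [0.55, 0.02, 0.04]
0.9 [0.68, 0.02, 0.08]
1.0 [0.8, 0.02, 0.14]
1.1 [0.92, 0.02, 0.21]
```

View pics/s9z.png

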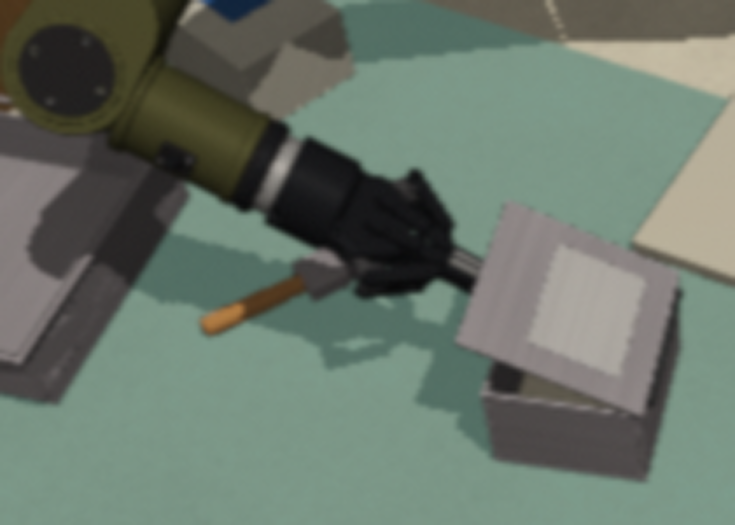

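The lid is rising on the fingertip, open about 0.4 rad, and the box has not moved. I'll continue along the arc.

Emit:
send_rows(
  series=[
    [0.07,0,-0.01,0,0,0,1],
    [0.14,0,-0.01,0,0,0,1],
    [0.21,0,-0.01,0,0,0,1],
    [0.28,0,-0.01,0,0,0,1],
    [0.35,0,0,0,0,0,1],
    [0.41,0,0.01,0,0,0,1],
    [0.48,0,0.025,0,0,0,1],
    [0.55,0,0.04,0,0,0,1],
    [0.61,0,0.06,0,0,0,1],
    [0.68,0,0.08,0,0,0,1],
    [0.74,0,0.11,0,0,0,1],
    [0.8,0,0.14,0,0,0,1],
  ],
)

```text
clock: 16.0
eef_pos: [0.5377, -0.18, 0.2037]
orientation: [-1.34, -1.743, -0.779]
contact_force: [0.4, -0.1, -0.1]
width: -0.0001
```

Run:
```python
from arc import *
p=look('scene','scene10')
for q in ['large_box','large_lip','large_hinge']: print(q,[np.round(d['xyz'],3).tolist() for d in viewer.spot_point(q,p)])
im=cv2.resize(p['img'][80:230,60:270],None,fx=3.5,fy=3.5,interpolation=cv2.INTER_CUBIC); cv2.imwrite('pics/s10z.png',im)
arc([1.1,1.2,1.3,1.4,1.5,1.6,1.7])
```

```text
large_box [[0.529, -0.149, -0.001]]
large_lip [[0.537, -0.175, 0.216]]
large_hinge [[0.515, -0.09, 0.09]]
corner f,z -0.0744 0.1157 force [ 0.4 -0.7 -0.2] q [ 0.82  1.16 -0.6   1.21 -0.26  1.55  0.71] lat -0.002
1.1 [0.12, 0.02, 0.07]
1.2 [0.23, 0.02, 0.15]
1.3 [0.34, 0.02, 0.24]
1.4 [0.43, 0.02, 0.34]
1.5 [0.51, 0.03, 0.45]
1.6 [0.59, 0.03, 0.57]
1.7 [0.65, 0.03, 0.69]
```

View pics/s10z.png

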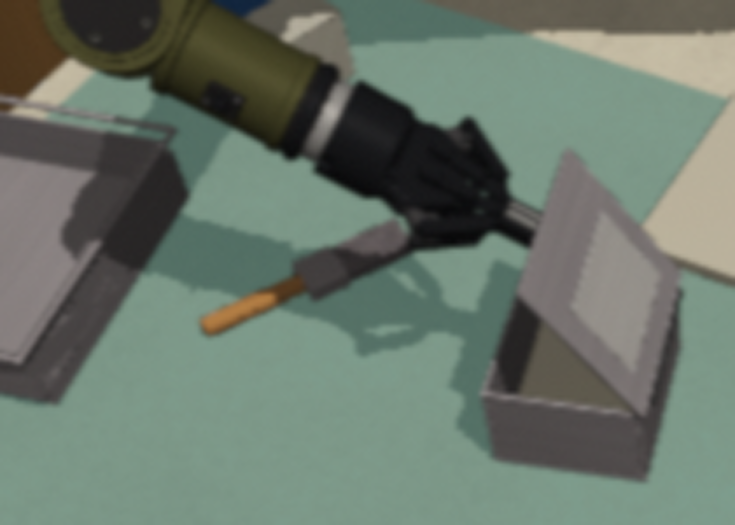

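The lid is at about 1.0 rad and the box is steady. I'll carry on past upright.

Emit:
send_rows(
  series=[
    [0.06,0,0.03,0,0,0,1],
    [0.12,0,0.07,0,0,0,1],
    [0.18,0,0.11,0,0,0,1],
    [0.23,0,0.15,0,0,0,1],
    [0.29,0,0.2,0,0,0,1],
    [0.34,0,0.24,0,0,0,1],
    [0.39,0,0.29,0,0,0,1],
    [0.43,0,0.34,0,0,0,1],
    [0.47,0,0.39,0,0,0,1],
    [0.51,0,0.45,0,0,0,1],
    [0.55,0,0.51,0,0,0,1],
    [0.59,0,0.57,0,0,0,1],
  ],
)

```text
clock: 17.2
eef_pos: [0.5174, -0.1036, 0.2256]
orientation: [-1.34, -1.742, -0.779]
contact_force: [0.3, -0.4, -1.1]
width: -0.0006
```

Run:
```python
from arc import *
p=look('scene','scene11')
for q in ['large_box','large_lip','large_hinge','small_lip']: print(q,[np.round(d['xyz'],3).tolist() for d in viewer.spot_point(q,p)])
arc([1.6,1.7,1.75,1.8])
```

```text
large_box [[0.526, -0.153, -0.002]]
large_lip [[0.516, -0.091, 0.245]]
large_hinge [[0.514, -0.088, 0.089]]
small_lip [[0.789, 0.288, 0.079], [0.555, 0.079, 0.08]]
corner f,z 0.0041 0.1379 force [0.5 0.1 0.1] q [ 0.8   1.07 -0.64  1.43 -0.31  1.38  0.69] lat -0.0026
1.6 [-0.0, 0.03, -0.0]
1.7 [0.06, 0.03, 0.12]
1.75 [0.08, 0.03, 0.19]
1.8 [0.11, 0.03, 0.25]
```

Now it's at about upright. I'll push on to about 1.75 rad, then pause.

Emit:
send_rows(
  series=[
    [0.03,0,0.06,0,0,0,1],
    [0.06,0,0.12,0,0,0,1],
    [0.08,0,0.19,0,0,0,1],
    [0.1,0,0.23,0,0,0,1],
    [0.1,0,0.23,0,0,0,1],
    [0.1,0,0.23,0,0,0,1],
  ],
)

```text
clock: 17.95
eef_pos: [0.5112, -0.0798, 0.2228]
orientation: [-1.34, -1.743, -0.778]
contact_force: [-0.4, 0.2, 0.7]
width: -0.0002
```

Run:
```python
from arc import *
p=look('scene','scene12')
for q in ['large_box','large_lip','large_hinge','small_lip']: print(q,[np.round(d['xyz'],3).tolist() for d in viewer.spot_point(q,p)])
arc([1.8])
```

```text
large_box [[0.529, -0.152, -0.004]]
large_lip [[0.503, -0.041, 0.235]]
large_hinge [[0.514, -0.089, 0.093]]
small_lip [[0.552, 0.084, 0.078]]
corner f,z 0.0289 0.1351 force [-0.8  0.2 -0.4] q [ 0.79  1.06 -0.65  1.5  -0.32  1.32  0.69] lat -0.0027
1.8 [0.01, 0.03, 0.03]
```

View pics/scene12.png

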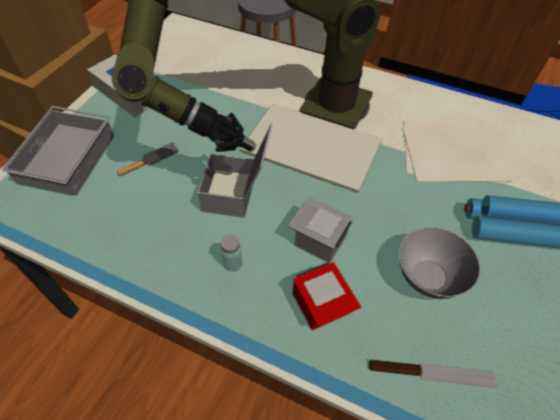

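The picture shows the large lid leaning back (edge at about 265,130), with the lip about 48 mm behind the hinge, or about 1.88 rad. The small lid is shut at (322,220). I'll withdraw the hand along its own axis.

Emit:
send_rows(
  series=[
    [0,0,-0.1,0,0,0,1],
    [0,0,-0.25,0,0,0,1],
    [0,0,-0.45,0,0,0,1],
    [0,0,-0.65,0,0,0,1],
    [0,0,-0.85,0,0,0,1],
    [0,0,-1,0,0,0,1],
    [0,0,-1,0,0,0,1],
    [0,0,-1,0,0,0,1],
    [0,0,-1,0,0,0,1],
    [0,0,-1,0,0,0,1],
  ],
)

```text
clock: 19.03
eef_pos: [0.5324, -0.1628, 0.2726]
orientation: [-1.338, -1.742, -0.778]
contact_force: [0.1, 0.2, 0.0]
width: 0.0002
```

Run:
```python
from arc import *
for c in ['scene','side']:
    p=look(c,c+'13')
    for q in ['large_box','large_lip','large_hinge','small_lip','small_box','bowl','shaker','brush']: print(q,[np.round(d['xyz'],3).tolist() for d in viewer.spot_point(q,p)])
s=status.observe(); print(s['clock'],s['eef_pos'],s['contact_force'],abs(s['joint_vel']).max())
```

```text
large_box [[0.529, -0.151, -0.002]]
large_lip [[0.501, -0.042, 0.234]]
large_hinge [[0.512, -0.087, 0.094]]
small_lip [[0.79, 0.286, 0.077], [0.557, 0.078, 0.081]]
small_box [[0.74, 0.234, -0.001], [0.568, 0.159, 0.0]]
bowl [[0.54, 0.465, -0.002]]
shaker [[0.733, -0.029, -0.004]]
brush [[0.522, -0.447, -0.0]]
large_box [[0.53, -0.154, -0.0]]
large_lip [[0.5, -0.04, 0.24]]
large_hinge []
small_lip [[0.791, 0.29, 0.082], [0.556, 0.08, 0.079]]
small_box [[0.563, 0.16, -0.0], [0.743, 0.229, 0.002]]
bowl [[0.543, 0.458, -0.0]]
shaker [[0.735, -0.027, 0.001]]
brush [[0.521, -0.444, -0.001]]
19.9333 [ 0.5330019  -0.16398687  0.27291772] [ 0.45162231 -0.0268123  -0.14408218] 0.0012498662099695097
```

View pics/side13.png

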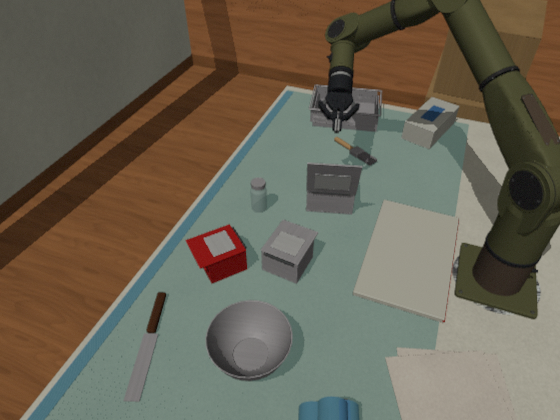

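The side view shows the large lid standing open at about (333,185), the small lid shut at (290,245), the hand clear at (340,110) and the bystanders where they were. I'm handing it in.

```bash
python3 -c "
from h import *
print(sign_off())"
```

```text
the job is handed in; nothing more can be done
None
```

I pushed the smaller box's lid over with a closed fingertip and it fell shut. I then reached under the larger lid's lip and pushed it up along its arc past upright, where it leaned back and stayed. The job was handed in at about 20 s of the 58 s allowed; sign-off gives no verdict.

My last checks, made from the pictures after withdrawing the hand:
- **Smaller lid:** the lip is at z ≈ 0.080 m, which is hinge height, so it is shut.
- **Larger lid:** the lip is about 47 mm behind the hinge and 145 mm above it, which is about 1.88 rad. It had not moved between the two pictures taken after withdrawal.
- **Boxes and bystanders:** both boxes, the bowl, the jar and the brush are within about 5 mm of their starting positions, which is the measuring noise.
- **Forces:** the tool force at the end of each move stayed under about 2.5 N, and nothing is being touched now.

Two things I could not measure directly are the lid angles, which come from network points good to about 4 mm, and the lid speeds. For speed, I first pushed the smaller lid almost to upright and backed off. It only crept, so I judged it safe to let it fall.

No check failed. The networks also kept reporting the red look-alike box as the smaller one; I ignored those hits by position.

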